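Hook the spring retractor onto the parked barcode scanner

TASK

Hook the spring retractor onto the scanner parked in its desk holder: pull the hook arm down by its ribbed grip, bring the hook in under the top bar of the steel hanging loop above the scanner, and ease it up until the bar lies in the hook and the spring holds it there, then let go. Feel for the loop, whose height differs from day to day; do not knock or strain it (keep the hook's push on it under 20 N), never let the hook fly up, keep the gripper off scanner and loop, and leave the other things on the desk where they are.

Things in the scene. Friction and masses are not known exactly. Their poses are not given: they have to be found in the camera images.
- stand: Retractor stand fixed to the desk: round grey foot of radius 52 mm, upright steel column 22 mm thick, spring drum at its top (z 345 to 405 mm, on the column's +x side). Origin on the column's axis at desk level, z up. At a swing of 0 the hook arm points along the stand's -x axis.
- carriage (a joint): How far the hook arm is pulled down the column, in m: 0 at the top stop (where it starts), 0.11 at the bottom. The spring pulls it up with a net force of about 5 to 6 N at the top, 8 to 9 N at the bottom; let go, it flies up. The carriage is a dark round weight of 48 mm diameter on the column, right below the arm.
- hook_arm: Level steel arm, 10 mm wide, 14 mm tall, moving with the carriage and swinging freely about the column (-1.2 to +0.7 rad). Origin on the column's axis at the arm's mid-height (z 338 mm at the top stop); it runs along its own -x to the hook's shank at 190 mm. Swing = its yaw minus the stand's; it starts at -0.75 to -0.45, off to the stand's +y side, the hook's open tip facing the loop.
- grip (a point): Centre of the black ribbed grip on the hook arm, 130 mm from the column's axis on the arm's centre line: a block 46 mm long along the arm, 16 mm wide, 24 mm tall, to be taken from above across its width.
- hook_foot (a point): Middle of the hook's foot, on its rod's centre line (-190, -15, -56 mm in the arm's frame). Hook of 8 mm rod: a shank straight down from the arm's end, a foot running 30 mm along the arm's -y, an upturned tip. The foot's underside is 4 mm below this point, the rod's top, where the bar must lie, 4 mm above.
- hook_tip (a point): Top of the hook's upturned tip, 12 mm above the foot's centre line and 30 mm from the shank's axis; the trough between shank and tip is 22 mm wide. From the foot's underside to here the hook is 16 mm tall.
- scanner_dock: Fixed steel desk holder with the barcode scanner clamped in it; origin at desk level right below the middle of the hanging loop. The loop stands in the holder's x-z plane and is threaded along its y. Seen from the stand it lies along -x, at the hook foot's radius within 6 mm, up to 25 mm to either side; yaw within 0.1 rad of the stand's.
- scanner_top (a point): Top of the scanner's head (z 192 mm), right below the loop; the head is 60 mm wide and reaches 70 mm either way along the holder's x. The loop above it: upright rectangle of 7 mm round steel rod, opening 40 mm wide along the holder's x and 22 mm tall, on a flat stem that leaves no way below it.
- loop_low (a point): Lowest place that the middle of the loop's opening can have (z 211 mm). The loop is clamped 0 to 40 mm higher than this and its height is NOT measured: find it by touch, for instance by lowering the hook's foot onto the top bar, or by camera. The top bar's upper face is 18 mm above the opening's middle, its underside 11 mm above.
- label_roll: bystander: white roll of labels, 72 mm across, 42 mm tall, beside the stand; origin at the centre of its underside
- clip_tin: bystander: blue clip tin, 62x92x27 mm, beside the holder; origin at the centre of its underside
- calculator: bystander: desk calculator, 156x108x28 mm; origin at the centre of its underside
- pouch_20: bystander: flat white pouch, 174x208x48 mm; origin at the centre of its underside
- tea_mug: bystander: green mug, 96 mm tall; origin at the centre of its underside
- tape: bystander: roll of brown packing tape, 104 mm across; origin at the centre of its underside
There are look-alikes about, which are no part of the job. What is shaped like the scanner_dock but green is not meant.

How it is judged:
By the outcome, as a careful person would: the job done as asked, in the order asked, and still so for the second after the job is handed in, with the robot touching nothing.
It also fails if it takes over 46 s, if anything falls off the work surface, if the arm or the gripper's body presses on something with over 40 N, if the wrist force passes 120 N, or if a joint passes its speed limit or range.

ROBOT

A 6-joint arm with a two-finger parallel gripper is mounted at the origin on a cart in front of the work surface, level with it; the furniture and walls round the work are solid. World frame = base frame: x ahead of the robot, y to its left, z up, the work surface at z = 0. Lengths are in m, angles in rad, forces in N, time in s.
With the tool pointing down it reaches from about 0.225 to 0.875 m from the base axis. Payload 3.4 kg.
Tool frame: the origin (TCP) lies at the centre of the arm's flange, where the gripper is bolted on; the fingertips stand manip.tcp_to_tips ahead of it and the grasp point (between the pads) lies 155 mm ahead of it (manip.tcp_to_tips is the distance from the TCP to the fingertips, in m); z points along the fingers, y is the line along which they close (so a half turn about z gives the same grasp; the last joint's range is limited). The gripper opens to 85 mm and grips with 20 to 120 N. Pads are 22 mm wide; open, the fingers measure 114 mm over their backs; the gripper's body (76 mm by 85 mm) begins 54 mm behind the grasp point. The pads swing forward as they close: fully open they stand 13 mm farther back than shut.
Start: joints at [1.157, 0.276, 1.505, -0, 1.361, -0.121], TCP at [0.166, 0.551, 0.405] pointing down, gripper open.
Joint ranges: [-2.89, 2.89], [-0.75, 2.08], [0.22, 2.7], [-1.18, 4.32], [0.11, 2.71], [-2.7, 2.7]. Speed limits (rad/s): [2.57, 2.57, 3.14, 3.14, 3.14, 3.14].

INTERFACE

Orientations are given as a unit quaternion [w, x, y, z].
In Python, from rig import sensors, imaging, manip gives the robot as it stands. The module is installed in compiled form; this text tells all that it offers.
- The arm moves only by the tool jog_arm, never from a script. Its argument "plan" is a list of rows, each an object of numbers: "dx", "dy", "dz": the shift along the tool's x, y, z in mm; "ax", "ay", "az": the turn, a rotation vector about the tool's x, y, z in units of 6 degrees (1.0 is 6 degrees); "grip": the closure, from 0 (fully open) to 1 (shut). A call has 1 to 20 rows; each row shifts and turns the commanded pose from where the row before left it, along the tool's axes as they then stand; what a row does not reach is not made up. A row lasts 1/12 s, in which the tool goes at most 41.7 mm and 7.16 degrees, less where a joint would pass 70% of its speed; a pose out of reach is approached as far as the arm can. A call is refused whole if a number of a shift passes 41.7 or a number of a turn 1, either way. A call with a gripper value outside its range is refused whole. The fingers move at their own pace and stop on an object; "grip_force" is the grip in N (left out, the last holds). Time passes only in rows, so rows that do not move let the fingers close. It gives the time, the measured TCP pose, the force, the opening and the grip force at its end, in the units of the state.
- sensors.get_state(): the state, without advancing time (a new reading comes with each control period).
- imaging.get_image(name): name is "scene" or "top"; returns a dict with "image" (384x512x3 uint8, red, green, blue), "K" (3x3 intrinsics, pixels), "extrinsics" (4x4, takes a point from world to camera coordinates). Camera axes: x right, y up, looking along -z (the intrinsics and any distortion apply to the point x, -y, -z); pixel columns grow to the right and rows downward; lengths in m; the calibration is good to about 2 mm. A picture is of the moment at which its call begins. There is no depth.
- manip.sign_off(): hands the job in; it is judged then, once.
The state is a dict: "clock": time; "qpos": joint angles; "qd": joint speeds; "effort": joint torques, N m; "position": TCP position; "ee_rot": TCP orientation; "contact_force": force on the tool from outside, world axes, zero at the start; "moment": the same for the moment, N m; "width": finger opening in m; "gripper_force": force on a finger pad.
Only numpy, scipy, OpenCV 4.12 (cv2) and the standard library are available. Lean on these libraries where they do the work, as an engineer would, in place of code of your own. Each camera call takes 0.05 s, during which the arm holds its last target. There are 200 camera calls.

## Working session

There is one attempt and no reset: what is moved stays moved. The work goes in short steps, Python scripts to look and compute and a tool call to move; the robot and the scene stay as the last step left them, time stands still between calls to the robot, and variables do not carry over. Pictures are saved under pics/ and viewed, at most 10 in all, crops included, and the job is handed in when it is done.

Besides the shell and the picture viewer there is one more tool, called by a JSON object that holds its "api" and its "payload". jog_arm: Moves the arm, as the interface text tells. Its arguments: {"type":"object","properties":{"plan":{"type":"array"},"grip_force":{"type":"number"}},"required":["plan"]}

```bash
mkdir -p pics; cat > h.py <<'E'
import numpy as np, cv2
from rig import sensors, imaging, manip
def shot(n,fn):
    d=imaging.get_image(n); cv2.imwrite('pics/'+fn,cv2.cvtColor(d['image'],cv2.COLOR_RGB2BGR)); np.savez('pics/'+fn+'.npz',**{k:np.array(v) for k,v in d.items() if k in('image','K','extrinsics')}); return d
def load(fn): return np.load('pics/'+fn+'.npz')
def proj(d,p):
    c=d['extrinsics']@np.append(p,1); q=d['K']@np.array([c[0],-c[1],-c[2]]); return q[:2]/q[2]
def ray(d,uv):
    r=np.linalg.inv(d['K'])@np.array([uv[0],uv[1],1.]); E=d['extrinsics']; R=E[:3,:3]
    return -R.T@E[:3,3], R.T@np.array([r[0],-r[1],-r[2]])
def atz(d,uv,z):
    o,r=ray(d,uv); return o+r*(z-o[2])/r[2]
E
python3 - <<'E'
from h import *
for n in('scene','top'):
    d=shot(n,n+'1.png'); print(n,d['K'].tolist(),np.round(d['extrinsics'],3).tolist(),[k for k in d])
    im=cv2.imread(f'pics/{n}1.png'); cv2.imwrite(f'pics/{n}1b.png',cv2.resize(im,(800,600),interpolation=2))
print(sensors.get_state(), manip.tcp_to_tips)
E
```

```text
scene [[440.6187742206106, 0.0, 259.54462309092145], [0.0, 440.6187742206106, 188.23864439903542], [0.0, 0.0, 1.0]] [[0.575, -0.818, -0.021, -0.342], [0.537, 0.358, 0.764, -0.453], [-0.617, -0.451, 0.645, -1.492], [0.0, 0.0, 0.0, 1.0]] ['image', 'K', 'extrinsics']
top [[494.1344523558298, 0.0, 266.08405030713425], [0.0, 494.1344523558298, 189.52030361791924], [0.0, 0.0, 1.0]] [[-0.018, -1.0, -0.003, -0.033], [0.958, -0.018, 0.286, -0.587], [-0.286, 0.002, 0.958, -1.865], [0.0, 0.0, 0.0, 1.0]] ['image', 'K', 'extrinsics']
{'clock': 0.1, 'qpos': array([ 1.15699572e+00,  2.76536864e-01,  1.50601813e+00, -1.71936604e-05,
        1.36072295e+00, -1.20994036e-01]), 'qd': array([ 2.11680841e-03,  2.10103027e-04, -2.70400120e-03, -1.22204426e-04,
       -6.27938788e-05, -3.35569594e-04]), 'effort': array([ 2.23816678e-03, -4.17695940e+01, -2.46406353e+01, -4.49391318e-04,
        5.75285987e-03,  2.09149101e-05]), 'position': array([0.16589456, 0.55034592, 0.40391844]), 'ee_rot': array([-2.14538275e-04,  1.45879014e-01,  9.89302079e-01, -8.14921462e-04]), 'contact_force': array([ 0.21131594, -0.12405778, -0.65534355]), 'moment': array([-0.04378975, -0.00596185,  0.0141432 ]), 'gripper_force': 0.0, 'width': 0.08512829546436454} 0.1734
```

View pics/scene1b.png

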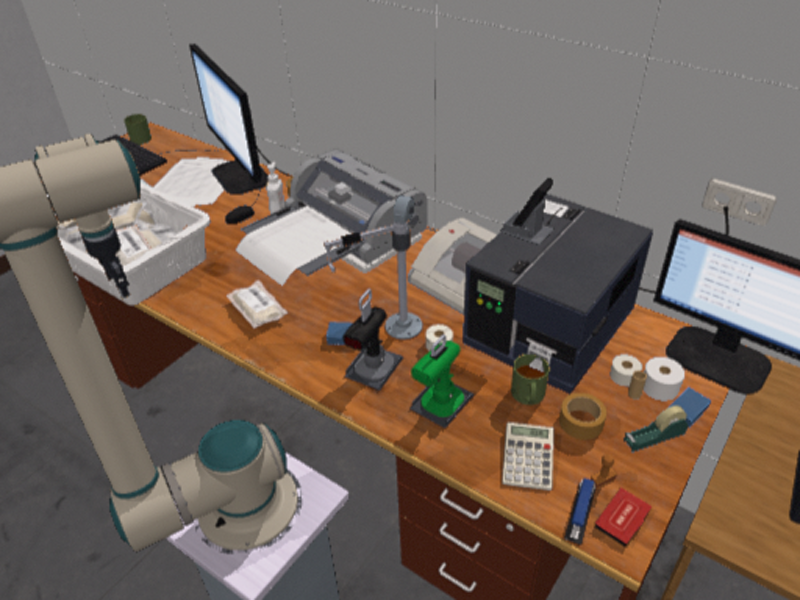

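View pics/top1b.png

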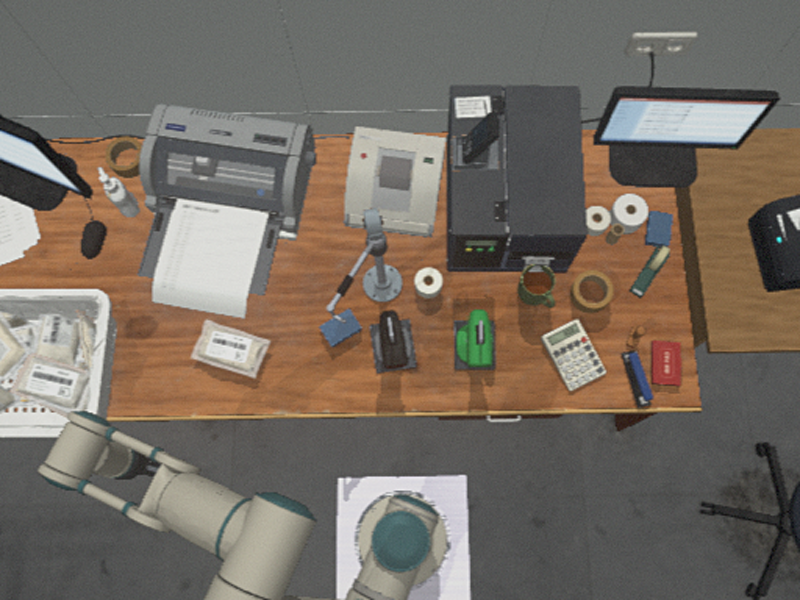

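The scene picture shows the grey/black scanner in its holder at (370,335), the green look-alike at (440,380), the stand's foot at (405,325) and the grip at (350,240). In the top picture they are at (392,338), (475,338), (381,283) and (347,283). The black scanner fits: it is not green, and it lies along the stand's -x. I'll confirm it in one crop.

```bash
python3 - <<'E'
from h import *
a=cv2.imread('pics/scene1.png')[105:255,195:305]; b=cv2.imread('pics/top1.png')[125:245,195:325]
a=cv2.resize(a,None,fx=4,fy=4,interpolation=2); b=cv2.resize(b,None,fx=3,fy=3,interpolation=2)
c=np.zeros((600,440+390,3),np.uint8); c[:,:440]=a; c[:360,440:]=b
cv2.imwrite('pics/crop1.png',c[:,:800])
E
```

```text
(no output)
```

View pics/crop1.png

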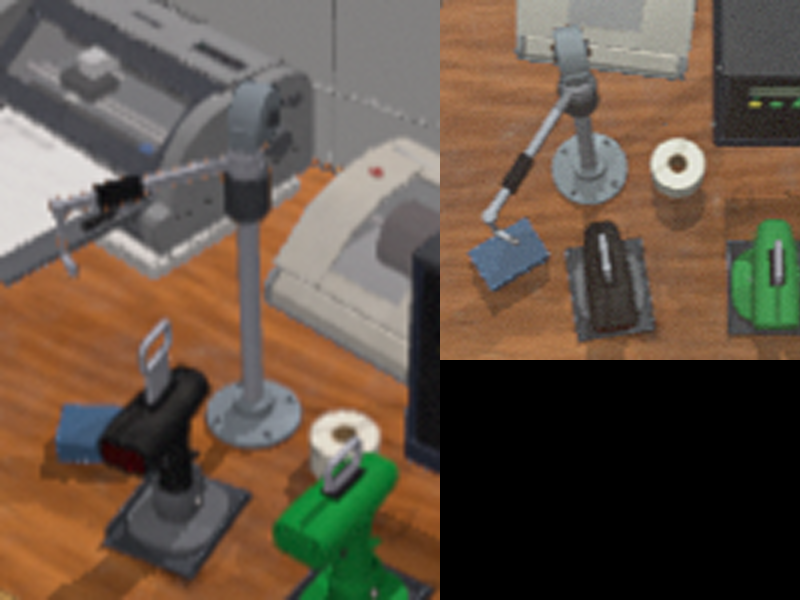

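The crop confirms it: the black scanner has the loop (scene crop top bar about (145,340)–(168,322)), and it stands below the retractor's hook side. The green one is excluded. The arm is over the clip tin. Next I triangulate.

```bash
cat >> h.py <<'E'
from scipy.optimize import least_squares
def tri(ds,uvs):
    A=np.zeros((3,3));b=np.zeros(3)
    for d,uv in zip(ds,uvs):
        o,r=ray(d,uv); r=r/np.linalg.norm(r); P=np.eye(3)-np.outer(r,r); A+=P;b+=P@o
    p=np.linalg.solve(A,b); return p,[np.round(proj(d,p)-uv,1) for d,uv in zip(ds,uvs)]
E
python3 - <<'E'
from h import *
S,T=load('scene1.png'),load('top1.png')
s=lambda x,y:np.array([195+x/4-.4,105+y/4-.4]); t=lambda x,y:np.array([195+(x-440)/3-.3,125+y/3-.3])
for n,a,b in [('foot',s(253,412),t(589,169)),('grip',s(118,191),t(517,174)),('shanktop',s(60,205),t(490,215)),('loopmidtop',s(156,331),t(606,257)),('carr',s(248,165),t(582,95))]:
    print(n,*tri([S,T],[a,b]))
print('foot at z=.01',atz(S,s(253,412),.008),atz(T,t(589,169),.008))
print('grip z .338',atz(S,s(118,191),.338),atz(T,t(517,174),.338))
print('loop ends',tri([S,T],[s(145,340),t(609,278)]),tri([S,T],[s(168,322),t(603,237)]))
E
```

```text
foot [0.64853254 0.045805   0.00536138] [array([ 0.1, -0. ]), array([-0.1,  0.1])]
grip [0.53837966 0.11364064 0.33770397] [array([ 0.2, -0. ]), array([-0.1,  0.1])]
shanktop [0.48983117 0.14372804 0.33888882] [array([ 0.2, -0. ]), array([-0.1,  0.1])]
loopmidtop [0.45779703 0.01372222 0.26802976] [array([-0.3,  0.1]), array([ 0.2, -0.3])]
carr [0.63534159 0.03656199 0.33924744] [array([-0.7,  0.2]), array([ 0.5, -0.6])]
foot at z=.01 [0.64569174 0.04442588 0.008     ] [0.64817003 0.04529278 0.008     ]
grip z .338 [0.53751098 0.11365783 0.338     ] [0.53876545 0.11323023 0.338     ]
loop ends (array([0.43217625, 0.00862884, 0.27691711]), [array([-1. ,  0.3]), array([ 0.7, -0.8])]) (array([0.48329762, 0.01828139, 0.25946638]), [array([ 0., -0.]), array([-0.,  0.])])
```

{"api": "jog_arm", "payload": {"plan": [{"dz": -33, "az": 0.5}, {"dz": -33, "az": 0.5}, {"dz": -33, "az": 0.5}, {"dz": -33, "az": 0.5}, {"dz": -33, "az": 0.5}]}}

```text
$.plan[0]: bad value
```

{"api": "jog_arm", "payload": {"plan": [{"dx": -27.3, "dy": -8.8}, {"dx": -27.3, "dy": -8.8}, {"dx": -27.3, "dy": -8.8}, {"dx": -27.3, "dy": -8.8}, {"dx": -27.3, "dy": -8.8}, {"dx": -27.3, "dy": -8.8}, {"dx": -27.3, "dy": -8.8}, {"dx": -27.3, "dy": -8.8}, {"dx": -27.3, "dy": -8.8}, {"dx": -27.3, "dy": -8.8}, {"dx": -27.3, "dy": -8.8}, {"dx": -27.3, "dy": -8.8}, {"dx": -27.3, "dy": -8.8}, {"dx": -27.3, "dy": -8.8}, {"dx": -27.3, "dy": -8.8}, {"dx": -27.3, "dy": -8.8}, {"dx": -27.3, "dy": -8.8}, {"dx": -27.3, "dy": -8.8}, {"dx": -27.3, "dy": -8.8}]}}

```text
$.plan[0]: bad value
```

```bash
cat >> h.py <<'E'
from scipy.spatial.transform import Rotation as Ro
def delta(p,ya):
    """tool-axis shift (mm), yaw turn (units of 6deg about tool z) to TCP p with tool y at world angle ya"""
    s=sensors.get_state(); w,x,y,z=s['ee_rot']; R=Ro.from_quat([x,y,z,w]).as_matrix()
    d=R.T@(np.array(p)-s['position'])*1000; a=np.arctan2(R[1,1],R[0,1])
    print('t',round(s['clock'],2),'pos',np.round(s['position'],4),'F',np.round(s['contact_force'],1),'w',round(s['width'],4),'ya',round(a,3),'tilt',np.round(R[:,2],4),'| d',np.round(d,1),'az',round(-(ya-a)/np.radians(6),2))
E
python3 - <<'E'
from h import *
delta([.538,.1134,.493],1.571-.554)
E
```

```text
t 0.1 pos [0.1659 0.5503 0.4039] F [ 0.2 -0.1 -0.7] w 0.0851 ya 1.278 tilt [-7.0e-04 -1.5e-03 -1.0e+00] | d [-482.4 -311.1  -88.7] az 2.49
```

{"api": "jog_arm", "payload": {"plan": [{"dx": 0, "dy": 0, "dz": -33, "ax": 0, "ay": 0, "az": 0.5, "grip": 0}, {"dx": 0, "dy": 0, "dz": -33, "ax": 0, "ay": 0, "az": 0.5, "grip": 0}, {"dx": 0, "dy": 0, "dz": -33, "ax": 0, "ay": 0, "az": 0.5, "grip": 0}, {"dx": 0, "dy": 0, "dz": -33, "ax": 0, "ay": 0, "az": 0.5, "grip": 0}, {"dx": 0, "dy": 0, "dz": -33, "ax": 0, "ay": 0, "az": 0.5, "grip": 0}]}}

```text
clock: 0.52
position: [0.1658, 0.5502, 0.5709]
ee_rot: [-0.0, 0.275, 0.961, -0.0]
contact_force: [-0.2, -0.3, 0.1]
width: 0.0859
gripper_force: 0.0
```

{"api": "jog_arm", "payload": {"plan": [{"dx": -27.3, "dy": -8.8, "dz": 0, "ax": 0, "ay": 0, "az": 0, "grip": 0}, {"dx": -27.3, "dy": -8.8, "dz": 0, "ax": 0, "ay": 0, "az": 0, "grip": 0}, {"dx": -27.3, "dy": -8.8, "dz": 0, "ax": 0, "ay": 0, "az": 0, "grip": 0}, {"dx": -27.3, "dy": -8.8, "dz": 0, "ax": 0, "ay": 0, "az": 0, "grip": 0}, {"dx": -27.3, "dy": -8.8, "dz": 0, "ax": 0, "ay": 0, "az": 0, "grip": 0}, {"dx": -27.3, "dy": -8.8, "dz": 0, "ax": 0, "ay": 0, "az": 0, "grip": 0}, {"dx": -27.3, "dy": -8.8, "dz": 0, "ax": 0, "ay": 0, "az": 0, "grip": 0}, {"dx": -27.3, "dy": -8.8, "dz": 0, "ax": 0, "ay": 0, "az": 0, "grip": 0}, {"dx": -27.3, "dy": -8.8, "dz": 0, "ax": 0, "ay": 0, "az": 0, "grip": 0}, {"dx": -27.3, "dy": -8.8, "dz": 0, "ax": 0, "ay": 0, "az": 0, "grip": 0}, {"dx": -27.3, "dy": -8.8, "dz": 0, "ax": 0, "ay": 0, "az": 0, "grip": 0}, {"dx": -27.3, "dy": -8.8, "dz": 0, "ax": 0, "ay": 0, "az": 0, "grip": 0}, {"dx": -27.3, "dy": -8.8, "dz": 0, "ax": 0, "ay": 0, "az": 0, "grip": 0}, {"dx": -27.3, "dy": -8.8, "dz": 0, "ax": 0, "ay": 0, "az": 0, "grip": 0}, {"dx": -27.3, "dy": -8.8, "dz": 0, "ax": 0, "ay": 0, "az": 0, "grip": 0}, {"dx": -27.3, "dy": -8.8, "dz": 0, "ax": 0, "ay": 0, "az": 0, "grip": 0}, {"dx": -27.3, "dy": -8.8, "dz": 0, "ax": 0, "ay": 0, "az": 0, "grip": 0}, {"dx": -27.3, "dy": -8.8, "dz": 0, "ax": 0, "ay": 0, "az": 0, "grip": 0}, {"dx": -27.3, "dy": -8.8, "dz": 0, "ax": 0, "ay": 0, "az": 0, "grip": 0}, {"dx": -27.3, "dy": -8.8, "dz": 0, "ax": 0, "ay": 0, "az": 0, "grip": 0}]}}

```text
clock: 2.18
position: [0.5382, 0.1121, 0.5692]
ee_rot: [-0.0, 0.274, 0.962, -0.0]
contact_force: [0.5, 0.3, 1.1]
width: 0.0854
gripper_force: 0.0
```

```bash
python3 - <<'E'
from h import *
delta([.538,.1134,.493],1.571-.554)
E
```

```text
t 2.18 pos [0.5382 0.1121 0.5692] F [0.5 0.3 1.1] w 0.0854 ya 1.016 tilt [-9.e-04  1.e-04 -1.e+00] | d [ 0.8  1.  76.2] az -0.01
```

{"api": "jog_arm", "payload": {"plan": [{"dx": 0.8, "dy": 1, "dz": 19, "ax": 0, "ay": 0, "az": 0, "grip": 0}, {"dx": 0, "dy": 0, "dz": 19, "ax": 0, "ay": 0, "az": 0, "grip": 0}, {"dx": 0, "dy": 0, "dz": 19, "ax": 0, "ay": 0, "az": 0, "grip": 0}, {"dx": 0, "dy": 0, "dz": 13, "ax": 0, "ay": 0, "az": 0, "grip": 0}, {"dx": 0, "dy": 0, "dz": 6, "ax": 0, "ay": 0, "az": 0, "grip": 0.4}, {"dx": 0, "dy": 0, "dz": 0, "ax": 0, "ay": 0, "az": 0, "grip": 0.6}, {"dx": 0, "dy": 0, "dz": 0, "ax": 0, "ay": 0, "az": 0, "grip": 0.7}, {"dx": 0, "dy": 0, "dz": 0, "ax": 0, "ay": 0, "az": 0, "grip": 0.8}, {"dx": 0, "dy": 0, "dz": 0, "ax": 0, "ay": 0, "az": 0, "grip": 0.9}, {"dx": 0, "dy": 0, "dz": 0, "ax": 0, "ay": 0, "az": 0, "grip": 1}, {"dx": 0, "dy": 0, "dz": 0, "ax": 0, "ay": 0, "az": 0, "grip": 1}, {"dx": 0, "dy": 0, "dz": 0, "ax": 0, "ay": 0, "az": 0, "grip": 1}], "grip_force": 50}}

```text
clock: 3.18
position: [0.5374, 0.1148, 0.4949]
ee_rot: [0.001, 0.274, 0.962, 0.001]
contact_force: [-0.0, 0.3, 4.4]
width: 0.015
gripper_force: 51.4
```

```bash
python3 - <<'E'
from h import *
delta([.538,.1134,.493],1.571-.554)
for n in('scene','top'): shot(n,n+'2.png')
a=cv2.imread('pics/scene2.png')[90:240,195:305]; b=cv2.imread('pics/top2.png')[125:225,195:285]
c=np.zeros((600,800,3),np.uint8); c[:,:440]=cv2.resize(a,None,fx=4,fy=4,interpolation=2); c[:400,440:]=cv2.resize(b,None,fx=4,fy=4,interpolation=2)
cv2.imwrite('pics/crop2.png',c)
E
```

```text
t 3.18 pos [0.5374 0.1148 0.4949] F [-0.   0.3  4.4] w 0.015 ya 1.016 tilt [ 2.4e-03  6.0e-04 -1.0e+00] | d [-1.2 -0.9  1.9] az -0.0
```

View pics/crop2.png

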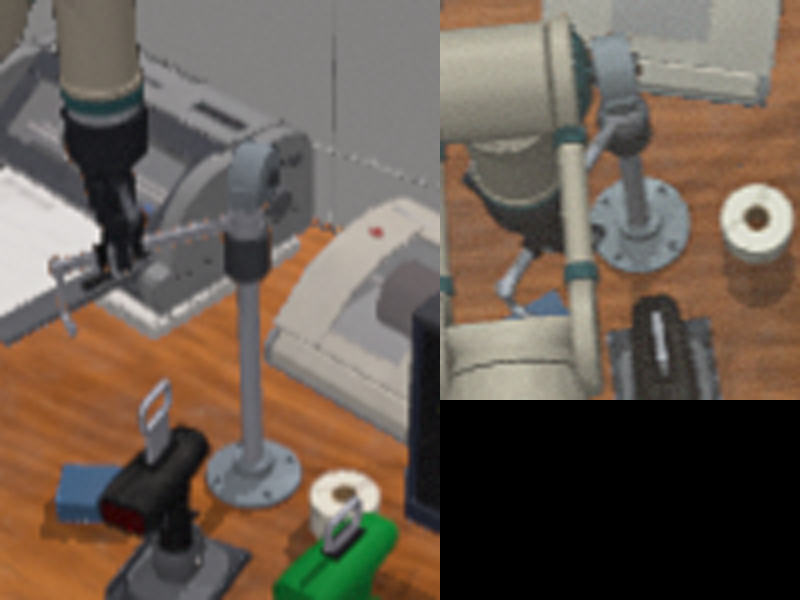

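The picture shows the gripper closed on the ribbed grip (crop (115,250)). The hook hangs at (65,325) and the loop's top bar is at about (155,390). I pull down slightly and swing towards the loop.

{"api": "jog_arm", "payload": {"plan": [{"dx": 0, "dy": 0, "dz": 1.5, "ax": 0, "ay": 0, "az": 0, "grip": 1}, {"dx": 0, "dy": 0, "dz": 1.5, "ax": 0, "ay": 0, "az": 0, "grip": 1}, {"dx": -0.1, "dy": -5.2, "dz": 0, "ax": 0, "ay": 0, "az": -0.382, "grip": 1}, {"dx": -0.1, "dy": -5.2, "dz": 0, "ax": 0, "ay": 0, "az": -0.382, "grip": 1}, {"dx": -0.1, "dy": -5.2, "dz": 0, "ax": 0, "ay": 0, "az": -0.382, "grip": 1}, {"dx": -0.1, "dy": -5.2, "dz": 0, "ax": 0, "ay": 0, "az": -0.382, "grip": 1}, {"dx": -0.1, "dy": -5.2, "dz": 0, "ax": 0, "ay": 0, "az": -0.382, "grip": 1}, {"dx": -0.1, "dy": -5.2, "dz": 0, "ax": 0, "ay": 0, "az": -0.382, "grip": 1}, {"dx": 0, "dy": 0, "dz": 0, "ax": 0, "ay": 0, "az": 0, "grip": 1}], "grip_force": 60}}

```text
clock: 4.03
position: [0.5242, 0.086, 0.4916]
ee_rot: [0.001, 0.156, 0.988, 0.0]
contact_force: [0.9, 1.2, 5.5]
width: 0.0148
gripper_force: 59.9
```

```bash
cat >> h.py <<'E'
COL=np.array([.648,.0455])
def hook():
    s=sensors.get_state(); v=COL-s['position'][:2]; yaw=np.arctan2(v[1],v[0]); c,q=np.cos(yaw),np.sin(yaw)
    f=COL+np.array([[c,-q],[q,c]])@[-.19,-.015]
    print('r',round(np.hypot(*v),4),'yaw',round(yaw,3),'foot',np.round([*f,s['position'][2]-.213],4),'M',np.round(s['moment'],2))
E
python3 - <<'E'
from h import *
delta([.538,.1134,.493],1.571); hook()
E
```

```text
t 4.03 pos [0.5242 0.086  0.4916] F [0.9 1.2 5.5] w 0.0148 ya 1.257 tilt [ 2.5e-03  4.0e-04 -1.0e+00] | d [-4.7 30.3 -1.3] az -3.0
r 0.1303 yaw -0.316 foot [0.4628 0.0904 0.2786] M [ 0.14 -0.05  0.17]
```

{"api": "jog_arm", "payload": {"plan": [{"dx": -0.1, "dy": -5.2, "dz": 0, "ax": 0, "ay": 0, "az": -0.382, "grip": 1}, {"dx": -0.1, "dy": -5.2, "dz": 0, "ax": 0, "ay": 0, "az": -0.382, "grip": 1}, {"dx": -0.1, "dy": -5.2, "dz": 0, "ax": 0, "ay": 0, "az": -0.382, "grip": 1}, {"dx": -0.1, "dy": -5.2, "dz": 0, "ax": 0, "ay": 0, "az": -0.382, "grip": 1}, {"dx": -0.1, "dy": -5.2, "dz": 0, "ax": 0, "ay": 0, "az": -0.382, "grip": 1}, {"dx": 0, "dy": 0, "dz": 0, "ax": 0, "ay": 0, "az": 0, "grip": 1}]}}

```text
clock: 4.53
position: [0.5188, 0.0607, 0.4914]
ee_rot: [0.001, 0.057, 0.998, 0.0]
contact_force: [1.2, 0.9, 5.5]
width: 0.0153
gripper_force: 59.8
```

```bash
python3 - <<'E'
from h import *
delta([.538,.1134,.493],1.571); hook()
for n in('scene','top'): shot(n,n+'3.png')
a=cv2.imread('pics/scene3.png')[125:225,200:280]; b=cv2.imread('pics/top3.png')[155:225,215:285]
c=np.zeros((600,800,3),np.uint8); c[:500,:400]=cv2.resize(a,None,fx=5,fy=5,interpolation=2); c[:350,400:750]=cv2.resize(b,None,fx=5,fy=5,interpolation=2)
cv2.imwrite('pics/crop3.png',c)
E
```

```text
t 4.53 pos [0.5188 0.0607 0.4914] F [1.2 0.9 5.5] w 0.0153 ya 1.456 tilt [ 1.9e-03  1.0e-04 -1.0e+00] | d [-13.   54.6  -1.5] az -1.1
r 0.1301 yaw -0.117 foot [0.4575 0.0528 0.2784] M [ 0.1  -0.07  0.09]
```

View pics/crop3.png

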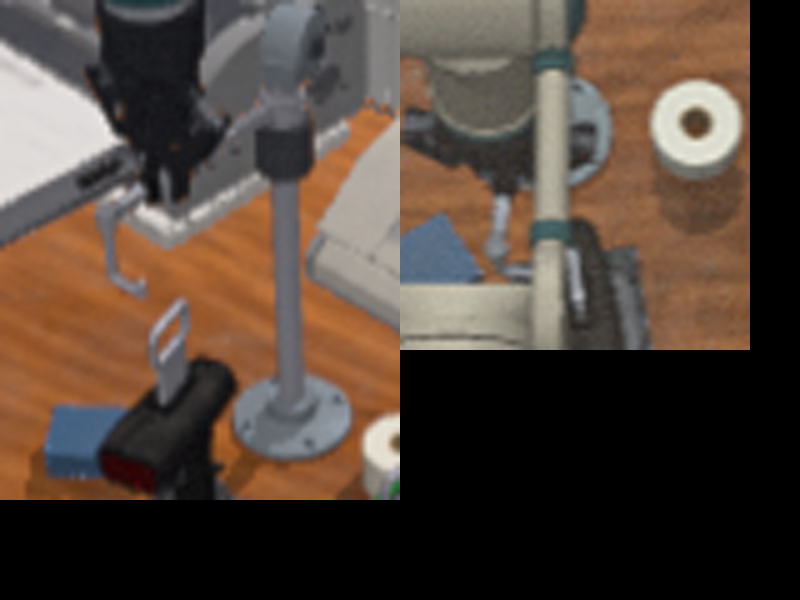

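The crop shows the hook hanging beside and above the loop: hook tip at (143,283), foot from (113,283) to (138,291), top bar from (155,338) to (182,304). I check the model against these pixels.

```bash
python3 - <<'E'
from h import *
S,T=load('scene3.png'),load('top3.png')
yaw=-.117;c,q=np.cos(yaw),np.sin(yaw);R=np.array([[c,-q],[q,c]])
def W(x,y,z): return np.array([*(COL+R@[x,y]),z])
zf=.2784
for n,p in [('corner',W(-.19,0,zf)),('footend',W(-.19,-.03,zf)),('tip',W(-.19,-.03,zf+.012))]:
    a=proj(S,p);b=proj(T,p); print(n,'scene crop',np.round((a+.4-[200,125])*5),'top crop',np.round((b+.4-[215,155])*5+[400,0]))
s=lambda x,y:np.array([200+x/5-.4,125+y/5-.4])
L=np.array([.4578,.0137])
for yw in (.05,.187):
  for z in (.255,.265):
    for k in(-.0235,.0235):
      p=np.array([*(L+k*np.array([np.cos(yw),np.sin(yw)])),z]); print(yw,z,k,np.round((proj(S,p)+.4-[200,125])*5),np.round((proj(T,p)+.4-[215,155])*5+[400,0]))
E
```

```text
corner scene crop [111. 276.] top crop [501. 273.]
footend scene crop [140. 293.] top crop [543. 277.]
tip scene crop [139. 280.] top crop [542. 273.]
0.05 0.255 -0.0235 [151. 346.] [581. 314.]
0.05 0.255 0.0235 [188. 310.] [577. 250.]
0.05 0.265 -0.0235 [150. 335.] [580. 311.]
0.05 0.265 0.0235 [187. 300.] [577. 246.]
0.187 0.255 -0.0235 [155. 347.] [585. 314.]
0.187 0.255 0.0235 [184. 309.] [573. 251.]
0.187 0.265 -0.0235 [154. 337.] [585. 310.]
0.187 0.265 0.0235 [183. 299.] [572. 247.]
```

{"api": "jog_arm", "payload": {"plan": [{"dx": -0.1, "dy": -5.2, "dz": 0, "ax": 0, "ay": 0, "az": -0.382, "grip": 1}, {"dx": -0.1, "dy": -5.2, "dz": 0, "ax": 0, "ay": 0, "az": -0.382, "grip": 1}, {"dx": -0.1, "dy": -5.2, "dz": 0, "ax": 0, "ay": 0, "az": -0.382, "grip": 1}, {"dx": -0.1, "dy": -5.2, "dz": 0, "ax": 0, "ay": 0, "az": -0.382, "grip": 1}, {"dx": -0.1, "dy": -5.2, "dz": 0, "ax": 0, "ay": 0, "az": -0.382, "grip": 1}, {"dx": 0, "dy": 0, "dz": 1, "ax": 0, "ay": 0, "az": 0, "grip": 1}, {"dx": 0, "dy": 0, "dz": 1, "ax": 0, "ay": 0, "az": 0, "grip": 1}, {"dx": 0, "dy": 0, "dz": 1, "ax": 0, "ay": 0, "az": 0, "grip": 1}, {"dx": 0, "dy": 0, "dz": 0, "ax": 0, "ay": 0, "az": 0, "grip": 1}]}}

```text
clock: 5.38
position: [0.5185, 0.035, 0.4882]
ee_rot: [0.001, -0.042, 0.999, -0.0]
contact_force: [1.1, -0.3, 4.6]
width: 0.0151
gripper_force: 59.8
```

```bash
python3 - <<'E'
from h import *
delta([.538,.1134,.493],1.571); hook()
E
```

```text
t 5.38 pos [0.5185 0.035  0.4882] F [ 1.1 -0.3  4.6] w 0.0151 ya 1.655 tilt [ 1.6e-03 -4.0e-04 -1.0e+00] | d [-26.   76.5  -4.8] az 0.8
r 0.1299 yaw 0.081 foot [0.4598 0.0152 0.2752] M [-0.01 -0.12 -0.07]
```

{"api": "jog_arm", "payload": {"plan": [{"dx": 0, "dy": 0, "dz": 1, "ax": 0, "ay": 0, "az": 0, "grip": 1}, {"dx": 0, "dy": 0, "dz": 1, "ax": 0, "ay": 0, "az": 0, "grip": 1}, {"dx": 0, "dy": 0, "dz": 0, "ax": 0, "ay": 0, "az": 0, "grip": 1}]}}

```text
clock: 5.63
position: [0.5185, 0.035, 0.4861]
ee_rot: [0.001, -0.042, 0.999, -0.0]
contact_force: [0.3, -0.5, 4.9]
width: 0.0153
gripper_force: 59.8
```

{"api": "jog_arm", "payload": {"plan": [{"dx": 0, "dy": 0, "dz": 1, "ax": 0, "ay": 0, "az": 0, "grip": 1}, {"dx": 0, "dy": 0, "dz": 0, "ax": 0, "ay": 0, "az": 0, "grip": 1}, {"dx": 0, "dy": 0, "dz": 0, "ax": 0, "ay": 0, "az": 0, "grip": 1}]}}

```text
clock: 5.88
position: [0.5185, 0.035, 0.4851]
ee_rot: [0.001, -0.042, 0.999, -0.0]
contact_force: [0.5, -0.6, 5.1]
width: 0.0148
gripper_force: 59.8
```

{"api": "jog_arm", "payload": {"plan": [{"dx": 0, "dy": 0, "dz": 1, "ax": 0, "ay": 0, "az": 0, "grip": 1}, {"dx": 0, "dy": 0, "dz": 0, "ax": 0, "ay": 0, "az": 0, "grip": 1}]}}

```text
clock: 6.05
position: [0.5185, 0.035, 0.4841]
ee_rot: [0.001, -0.042, 0.999, -0.0]
contact_force: [1.7, -0.8, 4.7]
width: 0.0153
gripper_force: 59.9
```

{"api": "jog_arm", "payload": {"plan": [{"dx": 0, "dy": 0, "dz": 0.7, "ax": 0, "ay": 0, "az": 0, "grip": 1}, {"dx": 0, "dy": 0, "dz": 0, "ax": 0, "ay": 0, "az": 0, "grip": 1}]}}

```text
clock: 6.22
position: [0.5185, 0.035, 0.4834]
ee_rot: [0.001, -0.042, 0.999, -0.0]
contact_force: [0.9, -0.6, 5.4]
width: 0.0155
gripper_force: 59.9
```

{"api": "jog_arm", "payload": {"plan": [{"dx": 0, "dy": 0, "dz": 0.7, "ax": 0, "ay": 0, "az": 0, "grip": 1}, {"dx": 0, "dy": 0, "dz": 0, "ax": 0, "ay": 0, "az": 0, "grip": 1}]}}

```text
clock: 6.38
position: [0.5185, 0.035, 0.4827]
ee_rot: [0.001, -0.042, 0.999, -0.0]
contact_force: [1.1, -0.3, 5.0]
width: 0.0154
gripper_force: 59.9
```

{"api": "jog_arm", "payload": {"plan": [{"dx": 0, "dy": 0, "dz": 0.7, "ax": 0, "ay": 0, "az": 0, "grip": 1}, {"dx": 0, "dy": 0, "dz": 0, "ax": 0, "ay": 0, "az": 0, "grip": 1}]}}

```text
clock: 6.55
position: [0.5185, 0.035, 0.4821]
ee_rot: [0.001, -0.042, 0.999, -0.0]
contact_force: [0.7, -0.7, 5.5]
width: 0.0153
gripper_force: 59.9
```

{"api": "jog_arm", "payload": {"plan": [{"dx": 0, "dy": 0, "dz": 0.7, "ax": 0, "ay": 0, "az": 0, "grip": 1}, {"dx": 0, "dy": 0, "dz": 0, "ax": 0, "ay": 0, "az": 0, "grip": 1}]}}

```text
clock: 6.72
position: [0.5185, 0.035, 0.4819]
ee_rot: [0.001, -0.042, 0.999, -0.0]
contact_force: [0.8, -0.8, 7.5]
width: 0.0151
gripper_force: 60.2
```

{"api": "jog_arm", "payload": {"plan": [{"dx": 0, "dy": 0, "dz": 0.7, "ax": 0, "ay": 0, "az": 0, "grip": 1}, {"dx": 0, "dy": 0, "dz": 0, "ax": 0, "ay": 0, "az": 0, "grip": 1}]}}

```text
clock: 6.88
position: [0.5184, 0.035, 0.4817]
ee_rot: [0.001, -0.042, 0.999, -0.0]
contact_force: [0.1, -0.4, 10.2]
width: 0.0152
gripper_force: 60.6
```

Contact with the top bar at TCP z ≈ 0.482. So I thread at 0.456 and expect seating at about 0.467. Lift, swing back out, lower.

{"api": "jog_arm", "payload": {"plan": [{"dx": 0, "dy": 0, "dz": -1.5, "ax": 0, "ay": 0, "az": 0, "grip": 1}, {"dx": 0, "dy": 0, "dz": -1.5, "ax": 0, "ay": 0, "az": 0, "grip": 1}, {"dx": -0.1, "dy": 5.2, "dz": 0, "ax": 0, "ay": 0, "az": 0.382, "grip": 1}, {"dx": -0.1, "dy": 5.2, "dz": 0, "ax": 0, "ay": 0, "az": 0.382, "grip": 1}, {"dx": -0.1, "dy": 5.2, "dz": 0, "ax": 0, "ay": 0, "az": 0.382, "grip": 1}, {"dx": -0.1, "dy": 5.2, "dz": 0, "ax": 0, "ay": 0, "az": 0.382, "grip": 1}, {"dx": -0.1, "dy": 5.2, "dz": 0, "ax": 0, "ay": 0, "az": 0.382, "grip": 1}, {"dx": -0.1, "dy": 5.2, "dz": 0, "ax": 0, "ay": 0, "az": 0.382, "grip": 1}, {"dx": 0, "dy": 0, "dz": 0, "ax": 0, "ay": 0, "az": 0, "grip": 1}, {"dx": 0, "dy": 0, "dz": 4, "ax": 0, "ay": 0, "az": 0, "grip": 1}, {"dx": 0, "dy": 0, "dz": 4, "ax": 0, "ay": 0, "az": 0, "grip": 1}, {"dx": 0, "dy": 0, "dz": 4, "ax": 0, "ay": 0, "az": 0, "grip": 1}, {"dx": 0, "dy": 0, "dz": 4, "ax": 0, "ay": 0, "az": 0, "grip": 1}, {"dx": 0, "dy": 0, "dz": 4, "ax": 0, "ay": 0, "az": 0, "grip": 1}, {"dx": 0, "dy": 0, "dz": 4, "ax": 0, "ay": 0, "az": 0, "grip": 1}, {"dx": 0, "dy": 0, "dz": 3.5, "ax": 0, "ay": 0, "az": 0, "grip": 1}, {"dx": 0, "dy": 0, "dz": 0, "ax": 0, "ay": 0, "az": 0, "grip": 1}]}}

```text
clock: 8.3
position: [0.5197, 0.0662, 0.4556]
ee_rot: [0.001, 0.077, 0.997, 0.0]
contact_force: [1.6, -0.4, 6.6]
width: 0.0147
gripper_force: 59.9
```

```bash
python3 - <<'E'
from h import *
delta([.5185,.035,.4561],1.571); hook()
for n in('scene','top'): shot(n,n+'4.png')
a=cv2.imread('pics/scene4.png')[145:225,200:280]; b=cv2.imread('pics/top4.png')[165:225,225:285]
c=np.zeros((560,800,3),np.uint8); c[:,:560]=cv2.resize(a,None,fx=7,fy=7,interpolation=2); c[:240,560:]=cv2.resize(b,None,fx=4,fy=4,interpolation=2)
cv2.imwrite('pics/crop4.png',c)
E
```

```text
t 8.3 pos [0.5197 0.0662 0.4556] F [ 1.6 -0.4  6.6] w 0.0147 ya 1.416 tilt [ 1.3e-03 -1.0e-04 -1.0e+00] | d [ -3.7 -31.1  -0.5] az -1.48
r 0.13 yaw -0.16 foot [0.458  0.061  0.2426] M [-0.08 -0.38 -0.06]
```

View pics/crop4.png

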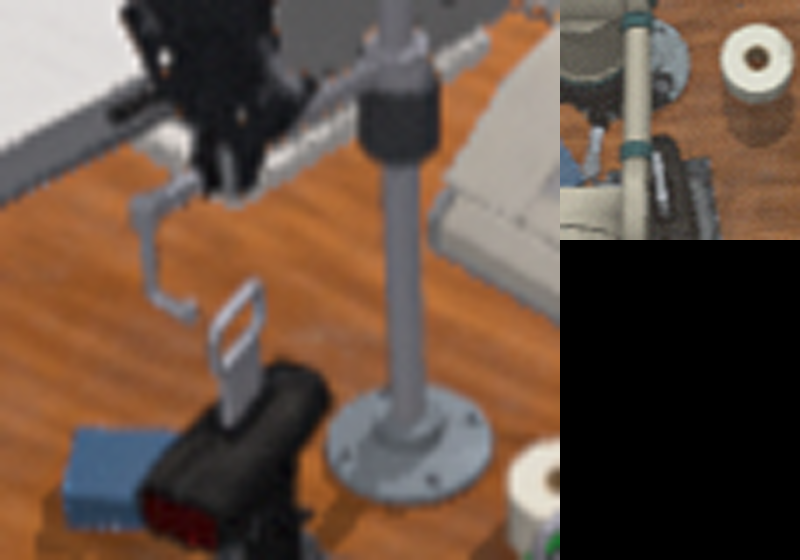

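The hook (tip about (190,310)) is beside the loop, level with its opening (top bar (215,335)–(258,285)). Quick check of the hook height against the model in case the grip slipped.

```bash
python3 - <<'E'
from h import *
S=load('scene4.png')
yaw=-.16
for zf in(.2426,.2476):
  for yaw in (-.16,.085):
    c,q=np.cos(yaw),np.sin(yaw);R=np.array([[c,-q],[q,c]])
    for n,x,y,z in [('armend',-.19,0,zf+.056),('corner',-.19,0,zf),('footend',-.19,-.03,zf),('tip',-.19,-.03,zf+.012),('mid',-.19,-.015,zf)]:
        print(zf,yaw,n,np.round((proj(S,[*(COL+R@[x,y]),z])+.4-[200,145])*7))
L=np.array([.4578,.0137]);u=np.array([np.cos(.187),np.sin(.187)])
for k in(-.0235,.0235):
  for z in(.2605,.2315): print('bar',k,z,np.round((proj(S,[*(L+k*u),z])+.4-[200,145])*7))
E
```

```text
0.2426 -0.16 armend [142. 210.]
0.2426 -0.16 corner [150. 292.]
0.2426 -0.16 footend [188. 317.]
0.2426 -0.16 tip [186. 300.]
0.2426 -0.16 mid [169. 305.]
0.2426 0.085 armend [209. 243.]
0.2426 0.085 corner [216. 325.]
0.2426 0.085 footend [264. 343.]
0.2426 0.085 tip [263. 326.]
0.2426 0.085 mid [240. 334.]
0.2476 -0.16 armend [141. 203.]
0.2476 -0.16 corner [149. 285.]
0.2476 -0.16 footend [187. 310.]
0.2476 -0.16 tip [185. 292.]
0.2476 -0.16 mid [168. 297.]
0.2476 0.085 armend [209. 236.]
0.2476 0.085 corner [216. 318.]
0.2476 0.085 footend [264. 336.]
0.2476 0.085 tip [262. 319.]
0.2476 0.085 mid [239. 327.]
bar -0.0235 0.2605 [216. 338.]
bar -0.0235 0.2315 [220. 380.]
bar 0.0235 0.2605 [257. 284.]
bar 0.0235 0.2315 [260. 326.]
```

{"api": "jog_arm", "payload": {"plan": [{"dx": -0.1, "dy": -5.2, "dz": 0, "ax": 0, "ay": 0, "az": -0.382, "grip": 1}, {"dx": -0.1, "dy": -5.2, "dz": 0, "ax": 0, "ay": 0, "az": -0.382, "grip": 1}, {"dx": 0, "dy": -2.6, "dz": 0, "ax": 0, "ay": 0, "az": -0.191, "grip": 1}, {"dx": 0, "dy": -2.6, "dz": 0, "ax": 0, "ay": 0, "az": -0.191, "grip": 1}, {"dx": 0, "dy": -1.3, "dz": 0, "ax": 0, "ay": 0, "az": -0.096, "grip": 1}, {"dx": 0, "dy": -1.3, "dz": 0, "ax": 0, "ay": 0, "az": -0.096, "grip": 1}, {"dx": 0, "dy": 0, "dz": 0, "ax": 0, "ay": 0, "az": 0, "grip": 1}]}}

```text
clock: 8.98
position: [0.518, 0.0479, 0.4563]
ee_rot: [0.001, 0.007, 1.0, -0.0]
contact_force: [2.5, -0.5, 5.2]
width: 0.0151
gripper_force: 59.9
```

{"api": "jog_arm", "payload": {"plan": [{"dx": 0, "dy": -1.3, "dz": 0, "ax": 0, "ay": 0, "az": -0.096, "grip": 1}, {"dx": 0, "dy": -1.3, "dz": 0, "ax": 0, "ay": 0, "az": -0.096, "grip": 1}, {"dx": 0, "dy": 0, "dz": 0, "ax": 0, "ay": 0, "az": 0, "grip": 1}]}}

```text
clock: 9.23
position: [0.518, 0.0453, 0.4563]
ee_rot: [0.001, -0.003, 1.0, -0.0]
contact_force: [2.7, -1.0, 5.9]
width: 0.0149
gripper_force: 59.9
```

{"api": "jog_arm", "payload": {"plan": [{"dx": 0, "dy": -1.3, "dz": 0, "ax": 0, "ay": 0, "az": -0.096, "grip": 1}, {"dx": 0, "dy": -1.3, "dz": 0, "ax": 0, "ay": 0, "az": -0.096, "grip": 1}, {"dx": 0, "dy": -1.3, "dz": 0, "ax": 0, "ay": 0, "az": -0.096, "grip": 1}, {"dx": 0, "dy": 0, "dz": 0, "ax": 0, "ay": 0, "az": 0, "grip": 1}]}}

```text
clock: 9.57
position: [0.5181, 0.0414, 0.4564]
ee_rot: [0.001, -0.018, 1.0, -0.0]
contact_force: [1.9, -0.8, 4.9]
width: 0.015
gripper_force: 59.9
```

{"api": "jog_arm", "payload": {"plan": [{"dx": 0, "dy": -1.3, "dz": 0, "ax": 0, "ay": 0, "az": -0.096, "grip": 1}, {"dx": 0, "dy": -1.3, "dz": 0, "ax": 0, "ay": 0, "az": -0.096, "grip": 1}, {"dx": 0, "dy": -1.3, "dz": 0, "ax": 0, "ay": 0, "az": -0.096, "grip": 1}, {"dx": 0, "dy": -1.3, "dz": 0, "ax": 0, "ay": 0, "az": -0.096, "grip": 1}, {"dx": 0, "dy": -1.3, "dz": 0, "ax": 0, "ay": 0, "az": -0.096, "grip": 1}, {"dx": 0, "dy": 0, "dz": 0, "ax": 0, "ay": 0, "az": 0, "grip": 1}]}}

```text
clock: 10.07
position: [0.5185, 0.0349, 0.4563]
ee_rot: [0.001, -0.043, 0.999, -0.0]
contact_force: [0.9, -1.2, 4.9]
width: 0.0148
gripper_force: 59.9
```

```bash
python3 - <<'E'
from h import *
delta([.5185,.035,.4561],1.571); hook()
for n in('scene','top'): shot(n,n+'5.png')
a=cv2.imread('pics/scene5.png')[145:225,200:280]; b=cv2.imread('pics/top5.png')[165:225,225:285]
c=np.zeros((560,800,3),np.uint8); c[:,:560]=cv2.resize(a,None,fx=7,fy=7,interpolation=2); c[:240,560:]=cv2.resize(b,None,fx=4,fy=4,interpolation=2)
cv2.imwrite('pics/crop5.png',c)
E
```

```text
t 10.07 pos [0.5185 0.0349 0.4563] F [ 0.9 -1.2  4.9] w 0.0148 ya 1.656 tilt [ 1.9e-03 -3.0e-04 -1.0e+00] | d [-0.   0.1  0.2] az 0.82
r 0.1299 yaw 0.082 foot [0.4599 0.015  0.2433] M [-0.12 -0.31 -0.16]
```

View pics/crop5.png

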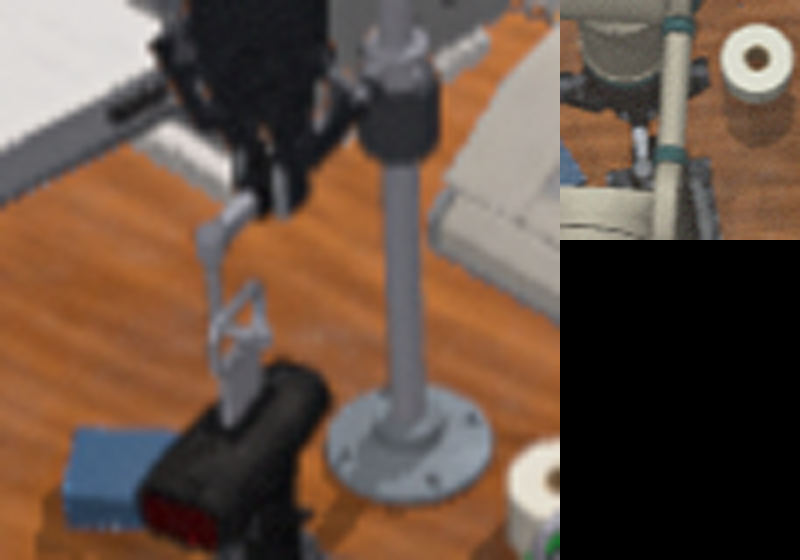

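The shank is at (213,290) before the loop, the foot passes through the opening, and the tip shows beyond it at (264,330). Now I ease up.

{"api": "jog_arm", "payload": {"plan": [{"dx": 0, "dy": 0, "dz": -1, "ax": 0, "ay": 0, "az": 0, "grip": 1}, {"dx": 0, "dy": 0, "dz": -1, "ax": 0, "ay": 0, "az": 0, "grip": 1}, {"dx": 0, "dy": 0, "dz": -1, "ax": 0, "ay": 0, "az": 0, "grip": 1}, {"dx": 0, "dy": 0, "dz": -1, "ax": 0, "ay": 0, "az": 0, "grip": 1}, {"dx": 0, "dy": 0, "dz": 0, "ax": 0, "ay": 0, "az": 0, "grip": 1}]}}

```text
clock: 10.58
position: [0.5185, 0.035, 0.4605]
ee_rot: [0.001, -0.043, 0.999, -0.0]
contact_force: [1.5, -1.2, 6.3]
width: 0.015
gripper_force: 59.9
```

{"api": "jog_arm", "payload": {"plan": [{"dx": 0, "dy": 0, "dz": -1, "ax": 0, "ay": 0, "az": 0, "grip": 1}, {"dx": 0, "dy": 0, "dz": -1, "ax": 0, "ay": 0, "az": 0, "grip": 1}, {"dx": 0, "dy": 0, "dz": -1, "ax": 0, "ay": 0, "az": 0, "grip": 1}, {"dx": 0, "dy": 0, "dz": -1, "ax": 0, "ay": 0, "az": 0, "grip": 1}, {"dx": 0, "dy": 0, "dz": 0, "ax": 0, "ay": 0, "az": 0, "grip": 1}]}}

```text
clock: 11.0
position: [0.5185, 0.035, 0.4645]
ee_rot: [0.001, -0.043, 0.999, -0.0]
contact_force: [1.5, -1.1, 5.9]
width: 0.0152
gripper_force: 59.9
```

{"api": "jog_arm", "payload": {"plan": [{"dx": 0, "dy": 0, "dz": -0.7, "ax": 0, "ay": 0, "az": 0, "grip": 1}, {"dx": 0, "dy": 0, "dz": -0.7, "ax": 0, "ay": 0, "az": 0, "grip": 1}, {"dx": 0, "dy": 0, "dz": 0, "ax": 0, "ay": 0, "az": 0, "grip": 1}]}}

```text
clock: 11.25
position: [0.5185, 0.035, 0.4658]
ee_rot: [0.001, -0.043, 0.999, -0.0]
contact_force: [1.8, -2.0, 5.5]
width: 0.015
gripper_force: 59.9
```

{"api": "jog_arm", "payload": {"plan": [{"dx": 0, "dy": 0, "dz": -0.7, "ax": 0, "ay": 0, "az": 0, "grip": 1}, {"dx": 0, "dy": 0, "dz": 0, "ax": 0, "ay": 0, "az": 0, "grip": 1}]}}

```text
clock: 11.42
position: [0.5185, 0.0349, 0.4665]
ee_rot: [0.001, -0.043, 0.999, -0.0]
contact_force: [2.2, -1.7, 6.2]
width: 0.015
gripper_force: 59.9
```

{"api": "jog_arm", "payload": {"plan": [{"dx": 0, "dy": 0, "dz": -0.7, "ax": 0, "ay": 0, "az": 0, "grip": 1}, {"dx": 0, "dy": 0, "dz": 0, "ax": 0, "ay": 0, "az": 0, "grip": 1}]}}

```text
clock: 11.58
position: [0.5185, 0.035, 0.4672]
ee_rot: [0.001, -0.043, 0.999, -0.0]
contact_force: [1.3, -0.9, 4.7]
width: 0.0151
gripper_force: 59.9
```

{"api": "jog_arm", "payload": {"plan": [{"dx": 0, "dy": 0, "dz": -0.7, "ax": 0, "ay": 0, "az": 0, "grip": 1}, {"dx": 0, "dy": 0, "dz": 0, "ax": 0, "ay": 0, "az": 0, "grip": 1}]}}

```text
clock: 11.75
position: [0.5185, 0.035, 0.4675]
ee_rot: [0.001, -0.043, 0.999, -0.0]
contact_force: [2.9, -1.7, 3.5]
width: 0.0151
gripper_force: 59.6
```

{"api": "jog_arm", "payload": {"plan": [{"dx": 0, "dy": 0, "dz": -0.6, "ax": 0, "ay": 0, "az": 0, "grip": 1}, {"dx": 0, "dy": 0, "dz": 0, "ax": 0, "ay": 0, "az": 0, "grip": 1}]}}

```text
clock: 11.92
position: [0.5186, 0.035, 0.4677]
ee_rot: [0.001, -0.043, 0.999, -0.0]
contact_force: [3.9, -1.6, 1.8]
width: 0.0148
gripper_force: 59.3
```

{"api": "jog_arm", "payload": {"plan": [{"dx": 0, "dy": 0, "dz": -0.6, "ax": 0, "ay": 0, "az": 0, "grip": 1}, {"dx": 0, "dy": 0, "dz": 0, "ax": 0, "ay": 0, "az": 0, "grip": 1}, {"dx": 0, "dy": 0, "dz": 0, "ax": 0, "ay": 0, "az": 0, "grip": 1}]}}

```text
clock: 12.17
position: [0.5186, 0.035, 0.4678]
ee_rot: [0.0, -0.043, 0.999, -0.0]
contact_force: [5.4, -1.6, -0.7]
width: 0.015
gripper_force: 58.9
```

```bash
python3 - <<'E'
from h import *
delta([.5185,.035,.4561],1.571); hook()
for n in('scene','top'): shot(n,n+'6.png')
a=cv2.imread('pics/scene6.png')[145:225,200:280]; b=cv2.imread('pics/top6.png')[165:225,225:285]
c=np.zeros((560,800,3),np.uint8); c[:,:560]=cv2.resize(a,None,fx=7,fy=7,interpolation=2); c[:240,560:]=cv2.resize(b,None,fx=4,fy=4,interpolation=2)
cv2.imwrite('pics/crop6.png',c)
E
```

```text
t 12.17 pos [0.5186 0.035  0.4678] F [ 5.4 -1.6 -0.7] w 0.015 ya 1.657 tilt [ 8.e-04 -3.e-04 -1.e+00] | d [ 0.1  0.1 11.7] az 0.82
r 0.1298 yaw 0.081 foot [0.4598 0.0151 0.2548] M [-0.19 -0.84 -0.23]
```

View pics/crop6.png

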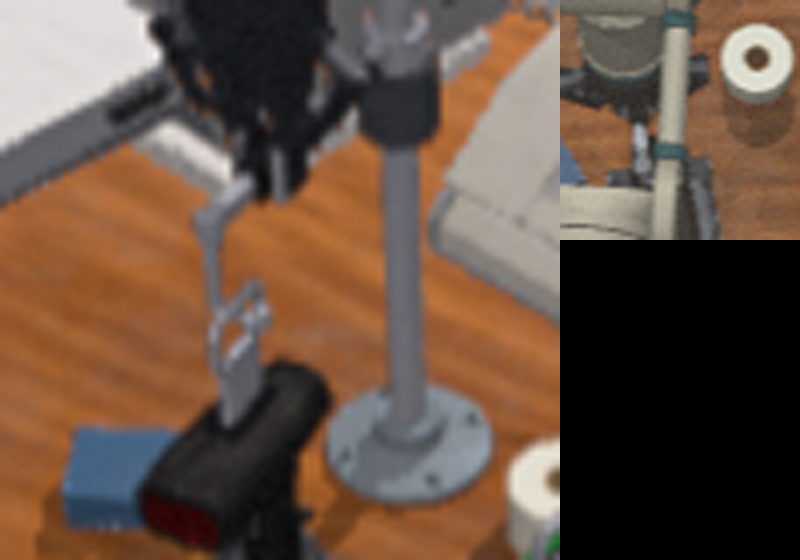

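The bar lies in the trough, with the tip beyond it at (264,312). The spring's load has passed to the loop (Fz ≈ 0, at the predicted height). Now I let go.

{"api": "jog_arm", "payload": {"plan": [{"dx": 0, "dy": 0, "dz": 0, "ax": 0, "ay": 0, "az": 0, "grip": 0.75}, {"dx": 0, "dy": 0, "dz": 0, "ax": 0, "ay": 0, "az": 0, "grip": 0.6}, {"dx": 0, "dy": 0, "dz": 0, "ax": 0, "ay": 0, "az": 0, "grip": 0.4}, {"dx": 0, "dy": 0, "dz": 0, "ax": 0, "ay": 0, "az": 0, "grip": 0.2}, {"dx": 0, "dy": 0, "dz": 0, "ax": 0, "ay": 0, "az": 0, "grip": 0}, {"dx": 0, "dy": 0, "dz": 0, "ax": 0, "ay": 0, "az": 0, "grip": 0}, {"dx": 0, "dy": 0, "dz": 0, "ax": 0, "ay": 0, "az": 0, "grip": 0}, {"dx": 0, "dy": 0, "dz": 0, "ax": 0, "ay": 0, "az": 0, "grip": 0}]}}

```text
clock: 12.93
position: [0.518, 0.0352, 0.4684]
ee_rot: [-0.0, -0.043, 0.999, 0.0]
contact_force: [0.1, -0.6, -0.2]
width: 0.0855
gripper_force: 0.0
```

{"api": "jog_arm", "payload": {"plan": [{"dx": 0, "dy": 0, "dz": -5, "ax": 0, "ay": 0, "az": 0, "grip": 0}, {"dx": 0, "dy": 0, "dz": -10, "ax": 0, "ay": 0, "az": 0, "grip": 0}, {"dx": 0, "dy": 0, "dz": -15, "ax": 0, "ay": 0, "az": 0, "grip": 0}, {"dx": 0, "dy": 0, "dz": -20, "ax": 0, "ay": 0, "az": 0, "grip": 0}, {"dx": 0, "dy": 0, "dz": -20, "ax": 0, "ay": 0, "az": 0, "grip": 0}, {"dx": 0, "dy": 0, "dz": -20, "ax": 0, "ay": 0, "az": 0, "grip": 0}, {"dx": 0, "dy": 0, "dz": -10, "ax": 0, "ay": 0, "az": 0, "grip": 0}, {"dx": 0, "dy": 0, "dz": 0, "ax": 0, "ay": 0, "az": 0, "grip": 0}]}}

```text
clock: 13.6
position: [0.5181, 0.0351, 0.5716]
ee_rot: [0.003, -0.043, 0.999, -0.0]
contact_force: [0.4, -0.0, -0.4]
width: 0.085
gripper_force: 0.0
```

```bash
python3 - <<'E'
from h import *
delta([.5185,.035,.4561],1.571)
shot('scene','scene7.png')
a=cv2.imread('pics/scene7.png')[115:215,195:295]
cv2.imwrite('pics/crop7.png',cv2.resize(a,None,fx=6,fy=6,interpolation=2))
E
```

```text
t 13.6 pos [0.5181 0.0351 0.5716] F [ 0.4 -0.  -0.4] w 0.085 ya 1.657 tilt [ 6.1e-03 -3.0e-04 -1.0e+00] | d [  0.3  -0.  115.5] az 0.82
```

View pics/crop7.png

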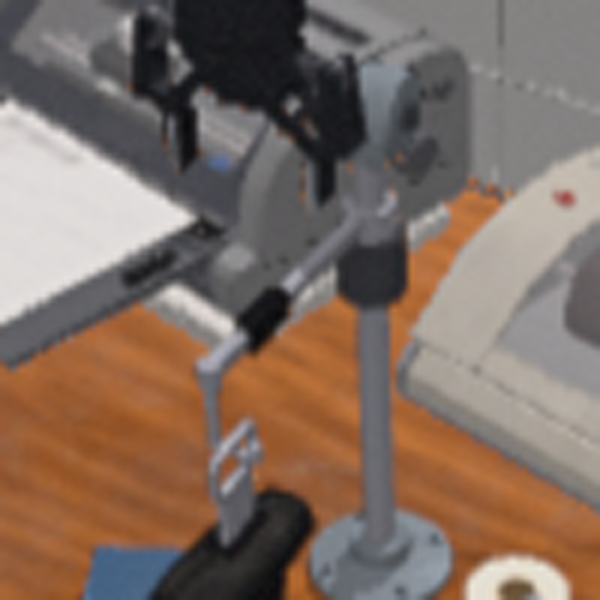

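The gripper is clear. The hook arm stays down, with the hook in the loop at (240,450) and the tip beyond the bar. I hand it in.

```bash
python3 -c "
from rig import manip
print(manip.sign_off())"
```

```text
the job is handed in; nothing more can be done
None
```

The hook is on the scanner's loop, with the spring holding the bar in the hook; the gripper let go and is clear, and the job was handed in at about 14 s (no verdict came back).

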